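Close the battery bay of the radio

TASK

The radio lies on its face with its battery bay open. Take its battery cover, the plate with the long finger rib and a tongue on one edge, hook the tongue under the ledge of the bay with the cover tilted, then swing the opposite edge down until the cover lies shut and flat, centred and square over the bay, between the ledge and the stop bar. Leave the lid of the pencil box (the one with the round knob) where it is.

Things in the scene. Friction and masses are not known exactly. Their poses are not given: they have to be found in the camera images.
- cover: Loose grey battery cover, 90 g, right side up, tongue roughly to the robot, underside 7 mm over the table. Plate 100 (x) x 116 (y) x 6 mm; origin: centre of its underside, z up. Rib to grip across x: at the top's centre, 12 mm thick (x), 50 long (y), top at z = 31. Tongue at the -x edge (see lip). Two feet below, 7 mm deep, at x = 16, y = +-20. Shut: origin at radio x = 0 to 12, y = 0, z = 72 mm.
- lip (a point): Middle of the front edge of the cover's tongue, at x = -70, y = 0, z = -5 mm in the cover's frame, same axes. The tongue is 50 mm wide (y), 4 thick, and sticks out 20 mm beyond the plate's edge at x = -50; its top face is 3 mm below the plate's underside. Shut, it reaches 8 to 20 mm under the ledge. The cover does not go in flat: tilt it 25 degrees, tongue low, slide the tongue in, swing down.
- radio: Fixed grey radio on its face, 190 (x) x 260 (y) mm; origin: centre of footprint on the table, z up. Back at z = 72 mm. Bay in it: x -78 to 34, y +-42, 40 deep; cells from x = -42 on, tops at z = 59. Ledge: black bar x -90 to -50, y +-65, z 72 to 78, on the robot's side, overhanging the bay from x = -78. Black stop bar: x 62 to 74, y +-65, top z = 80. Handle out to x = 125, knobs to y = 140.
- tin_lid: Bystander, not to be moved: grey lid of a pencil box, 80 x 110 x 12 mm, with a round knob 22 mm across and 16 mm high in its middle, no tongue; origin: centre of its underside. It lies beyond the radio and the cover, as do a cup of coloured pencils and a pair of scissors.
Mind the look-alikes: they are no part of the job. What is shaped like the cover but purple or turquoise is not meant.

How it is judged:
By the outcome, as a careful person would: the job done as asked, in the order asked, and still so for the second after the job is handed in, with the robot touching nothing.
It also fails if it takes over 42 s, if anything falls off the work surface, if the arm or the gripper's body presses on something with over 40 N, if the wrist force passes 120 N, or if a joint passes its speed limit or range.

ROBOT

A 6-joint arm with a two-finger parallel gripper is mounted at the origin on the work surface. World frame = base frame: x ahead of the robot, y to its left, z up, the work surface at z = 0. Lengths are in m, angles in degrees, forces in N, time in s.
With the tool pointing down it reaches from about 0.35 to 0.8 m from the base axis. Payload 7.3 kg.
Tool frame: the origin (TCP) lies at the very end of the fingers, on their centre line; the grasp point (between the pads) lies 19 mm behind it; z points along the fingers, y is the line along which they close (so a half turn about z gives the same grasp; the last joint's range is limited). The gripper opens to 85 mm and grips with 20 to 120 N. Pads are 22 mm wide; open, the fingers measure 114 mm over their backs; the gripper's body (76 mm by 85 mm) begins 54 mm behind the grasp point. The pads swing forward as they close: fully open they stand 13 mm farther back than shut.
Start: joints at [63.369, 19.595, 87.324, -0, 73.075, -8.365], TCP at [0.165, 0.499, 0.231] pointing down, gripper open.
Joint ranges: [-145.02, 145.02], [-44.19, 115.74], [2.07, 154.8], [-57.11, 237.11], [16.16, 152.29], [-177.93, 177.93]. Speed limits (degrees/s): [147.25, 147.25, 180, 180, 180, 180].

INTERFACE

Orientations are given as a 3x3 rotation matrix whose columns are the frame's x, y, z axes.
In Python, from rig import status, capture, finish_job gives the robot as it stands.
- The arm moves only by the tool move_arm, never from a script. Its argument "moves" is one flat list of numbers, 7 for each row, row after row: the opening, from 0 (shut) to 1 (fully open), then the shift along the tool's x, y, z in mm, then the turn, a rotation vector about the tool's x, y, z in rad. A call has 1 to 20 rows; each row shifts and turns the commanded pose from where the row before left it, along the tool's axes as they then stand; what a row does not reach is not made up. A row lasts 1/12 s, in which the tool goes at most 41.7 mm and 7.16 degrees, less where a joint would pass 70% of its speed; a pose out of reach is approached as far as the arm can. A call with a gripper value outside its range is refused whole. The fingers move at their own pace and stop on an object; "grip_force" is the grip in N (left out, the last holds). Time passes only in rows, so rows that do not move let the fingers close. It gives the time, the measured TCP pose, the force, the opening and the grip force at its end, in the units of the state.
- status.state(): the state, without advancing time (a new reading comes with each control period).
- capture(name): name is "scene" or "top" or "wrist"; returns a dict with "pixels" (384x512x3 uint8, red, green, blue), "z_map" (384x512 float32, m along the optical axis (not along the pixel's ray), 0 where there is no reading), "fx", "fy", "cx", "cy" (pixels), "R" (3x3) and "t" (3): a world point X has camera coordinates R X + t. Camera axes: x right, y down, z forward; pixel columns grow to the right and rows downward; lengths in m; the calibration is good to about 2 mm. A picture is of the moment at which its call begins.
- finish_job(): hands the job in; it is judged then, once.
The state is a dict: "t": time; "joint_positions": joint angles; "joint_vel": joint speeds; "tau": joint torques, N m; "ee_pos": TCP position; "tcp_rot": TCP orientation; "contact_force": force on the tool from outside, world axes, zero at the start; "ft_torque": the same for the moment, N m; "grip_width": finger opening in m; "grasp_force": force on a finger pad.
Only numpy, scipy, OpenCV 4.12 (cv2) and the standard library are available. Lean on these libraries where they do the work, as an engineer would, in place of code of your own. Each camera call takes 0.05 s, during which the arm holds its last target. There are 200 camera calls.

## Working session

There is one attempt and no reset: what is moved stays moved. The work goes in short steps, Python scripts to look and compute and a tool call to move; the robot and the scene stay as the last step left them, time stands still between calls to the robot, and variables do not carry over. Pictures are saved under pics/ and viewed, at most 10 in all, crops included, and the job is handed in when it is done.

Besides the shell and the picture viewer there is one more tool, called after "Emit:" as name(argument=value, ...) on one line, values as JSON. move_arm: Moves the arm, as the interface text tells. Its arguments: {"type":"object","properties":{"moves":{"type":"array","items":{"type":"number"}},"grip_force":{"type":"number"}},"required":["moves"]}

```bash
mkdir -p pics; cat > h.py <<'E'
import numpy as np, cv2
from rig import status, capture, finish_job
def world(c):
    z=c["z_map"]; v,u=np.mgrid[:384,:512]
    P=np.stack([(u-c["cx"])/c["fx"]*z,(v-c["cy"])/c["fy"]*z,z],-1)
    W=(P-np.array(c["t"]))@np.array(c["R"]); W[z==0]=np.nan
    return W
def save(c,n,crop=None,s=1):
    im=c["pixels"][:,:,::-1]
    if crop: a,b,w,h=crop; im=im[b:b+h,a:a+w]
    cv2.imwrite(f"pics/{n}.png",cv2.resize(im,None,fx=s,fy=s,interpolation=cv2.INTER_CUBIC))
E
python3 - <<'E'
from h import *
s=status.state(); print(s["ee_pos"],s["tcp_rot"],s["t"])
a=capture("scene");b=capture("top")
im=np.vstack([a["pixels"],b["pixels"]])[:,:,::-1]
im=np.hstack([a["pixels"],b["pixels"]])[:,:,::-1]
cv2.imwrite("pics/a.png",cv2.resize(im,(800,300))); save(b,"top",s=1.5)
np.savez("top.npz",W=world(b),im=b["pixels"]);np.savez("scene.npz",W=world(a),im=a["pixels"])
E
```

```text
[0.16433363 0.49817042 0.23061751] [[-9.49627461e-01  3.13380317e-01 -6.79847378e-04]
 [ 3.13380998e-01  9.49626352e-01 -1.46347743e-03]
 [ 1.86975965e-04 -1.60280961e-03 -9.99998698e-01]] 0.0
```

View pics/top.png

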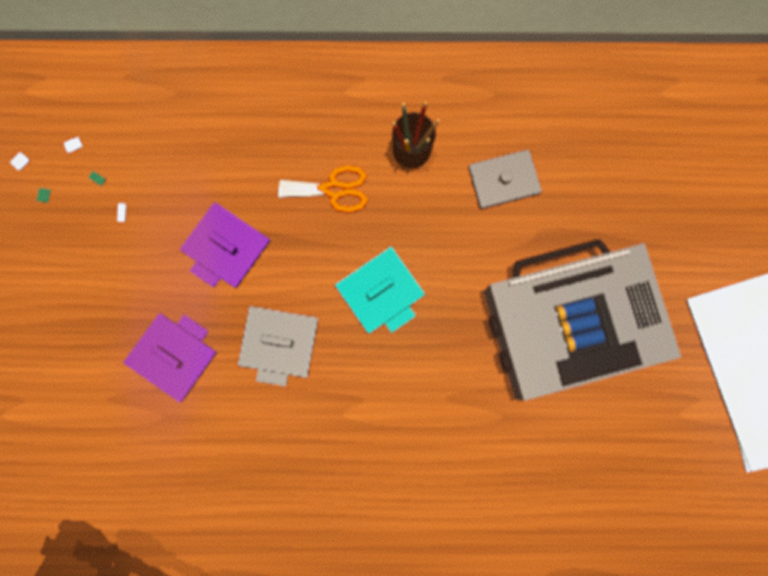

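View pics/a.png

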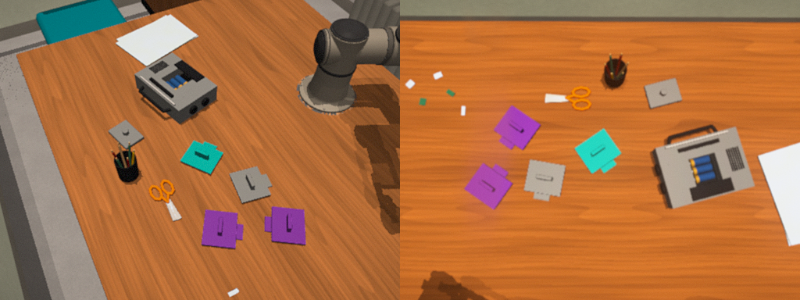

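The top view (384x512 pixel coordinates) has these candidates:
- Grey plate with rib and tongue at (185,228). This is the cover, by its colour, long rib and tongue.
- Purple look-alikes at (150,163) and (113,238).
- Turquoise look-alike at (253,193).
- Grey tin lid with round knob at (337,120), which stays where it is.

The radio is at (390,214), with its black ledge at (400,243) on the robot's side.

```bash
python3 - <<'E'
from h import *
d=np.load("top.npz");W=d["W"];im=d["im"];z=W[...,2]
hsv=cv2.cvtColor(im,cv2.COLOR_RGB2HSV)
print("table z",np.nanmedian(z[300:330,200:400]))
def rect(mask,n):
    p=W[mask][:,:2]*1000; p=p[~np.isnan(p[:,0])]
    r=cv2.minAreaRect(p.astype(np.float32)); print(n,len(p),"z",np.nanmedian(z[mask])*1000,"rect",np.round(r[0],1),np.round(r[1],1),round(r[2],2),"mean",p.mean(0).round(1));return r
box=np.zeros(z.shape,bool);box[195:262,152:220]=1
grey=(hsv[...,1]<90)
pl=box&grey&(z>0.002)
rect(pl,"cover all")
rect(box&(z>0.026)&(z<0.06),"rib")
# plate edges: region with z 8..18mm
rect(box&grey&(z>0.0095)&(z<0.018),"plate")
rect(box&(z>0.0)&grey&(z<0.0075),"tongue")
bx=np.zeros(z.shape,bool);bx[155:270,320:460]=1
rect(bx&(z>0.066)&(z<0.09)&grey,"radio back")
v=im.max(-1)
bl=bx&(v<70)&(z>0.0745)&(z<0.09); 
n,l,st,c=cv2.connectedComponentsWithStats(bl.astype(np.uint8))
for i in range(1,n):
    if st[i,4]>25: rect(l==i,f"black{i} px{c[i].round()}")
bb=bx&(hsv[...,0]>100)&(hsv[...,0]<125)&(hsv[...,1]>120); rect(bb,"blue cells")
E
python3 - <<'E'
import cv2,numpy as np
im=np.load("top.npz")["im"][:,:,::-1]
a=cv2.resize(im[190:270,145:230],(425,400),interpolation=cv2.INTER_CUBIC);b=cv2.resize(im[155:275,320:460],(375,400)[0:2],interpolation=cv2.INTER_CUBIC)
cv2.imwrite("pics/crop1.png",np.hstack([a,b]))
E
```

```text
table z -0.00010046143840276164
cover all 1969 z 12.777963120748588 rect [488.8 225.8] [115.5 118.7] 80.08 mean [494.4 224.7]
rib 106 z 37.46186605165477 rect [499.1 223.9] [49.5 11.8] 80.21 mean [498.9 223.4]
plate 1590 z 12.953110607884577 rect [498.7 224.1] [115.5  98.8] 80.14 mean [498.2 224. ]
tongue 180 z 4.1428106285857424 rect [486.8 223.5] [103.1 117.1] 81.84 mean [448.1 231.9]
radio back 7320 z 72.75543544417279 rect [ 528.2 -270.2] [189.9 260.5] 14.95 mean [ 527.4 -268.5]
black1 px[383. 186.] 131 z 80.08204037795791 rect [ 592.5 -252.9] [  7.  126.5] 14.94 mean [ 593.1 -254.4]
black2 px[399. 242.] 795 z 78.13619296685076 rect [ 461.7 -287.3] [ 38.  126.3] 14.69 mean [ 460.6 -286.9]
blue cells 486 z 57.34148523771389 rect [ 524.6 -274.9] [71.4 47.8] 14.97 mean [ 524.4 -274.9]
```

View pics/crop1.png

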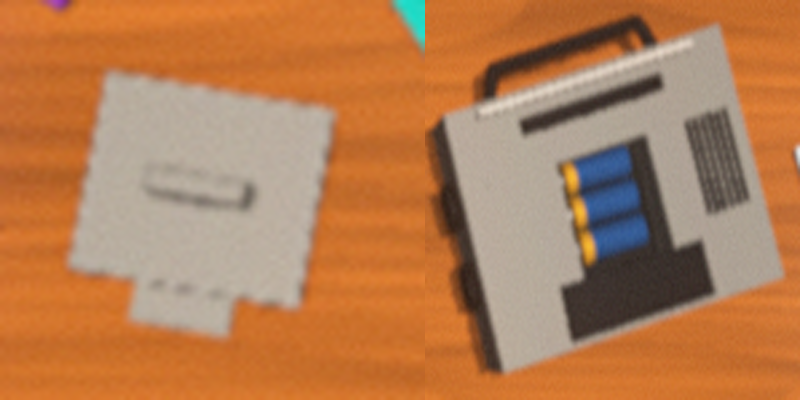

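The crop shows the grey cover with its long rib at about (200,185), and the tongue pointing toward the robot at about (180,305). The radio has its black ledge at the lower middle and its stop bar at the top. The sizes I measured match the description. First I'll turn the tool to the cover's yaw (−9.9°).

Emit:
move_arm(moves=[1,0,0,0,0,0,0.11875,1,0,0,0,0,0,0.11875,1,0,0,0,0,0,0.11875,1,0,0,0,0,0,0.11875,1,0,0,0,0,0,0.11875,1,0,0,0,0,0,0.11875,1,0,0,0,0,0,0.11875,1,0,0,0,0,0,0.11875,1,0,0,0,0,0,0.11875,1,0,0,0,0,0,0.11875,1,0,0,0,0,0,0.11875,1,0,0,0,0,0,0.11875])

```text
t: 1.1
ee_pos: [0.1644, 0.4983, 0.2309]
tcp_rot: [[0.178, 0.984, -0.0], [0.984, -0.178, -0.001], [-0.001, -0.0, -1.0]]
contact_force: [0.1, 0.2, 0.2]
grip_width: 0.0852
grasp_force: 0.0
```

Emit:
move_arm(moves=[1,-13.3,23.5,5,0,0,0,1,-13.3,23.5,5,0,0,0,1,-13.3,23.5,5,0,0,0,1,-13.3,23.5,5,0,0,0,1,-13.3,23.5,5,0,0,0,1,-13.3,23.5,5,0,0,0,1,-13.3,23.5,5,0,0,0,1,-13.3,23.5,5,0,0,0,1,-13.3,23.5,5,0,0,0,1,-13.3,23.5,5,0,0,0,1,-13.3,23.5,5,0,0,0,1,-13.3,23.5,5,0,0,0,1,-13.3,23.5,5,0,0,0,1,-13.3,23.5,5,0,0,0,1,-13.3,23.5,5,0,0,0,1,-13.3,23.5,5,0,0,0,1,0,0,0,0,0,0,1,0,0,0,0,0,0])

```text
t: 2.6
ee_pos: [0.4986, 0.2232, 0.1504]
tcp_rot: [[0.175, 0.985, -0.002], [0.985, -0.175, -0.0], [-0.001, -0.002, -1.0]]
contact_force: [-1.0, 0.3, -0.5]
grip_width: 0.0852
grasp_force: 0.0
```

```bash
cat >> h.py <<'E'
M=np.array([[0,1,0],[1,0,0],[0,0,-1.]])
def Rz(d): d=np.radians(d); return np.array([[np.cos(d),-np.sin(d),0],[np.sin(d),np.cos(d),0],[0,0,1]])
def Ry(d): d=np.radians(d); return np.array([[np.cos(d),0,np.sin(d)],[0,1,0],[-np.sin(d),0,np.cos(d)]])
def go(pos,R):  # mm world target and tool R -> tool-frame shift (mm) and rotvec
    from scipy.spatial.transform import Rotation as S
    s=status.state(); R0=np.array(s["tcp_rot"]); p=np.array(s["ee_pos"])*1000
    print("t",round(s["t"],2),"p",p.round(1),"F",np.round(s["contact_force"],1),"w",s["grip_width"],"shift",(R0.T@(np.array(pos)-p)).round(2),"rot",S.from_matrix(R0.T@R).as_rotvec().round(4))
E
python3 - <<'E'
from h import *
go([499,223.9,16],Rz(-9.9)@M)
c=capture("wrist"); W=world(c); z=W[...,2]
m=(np.abs(W[...,0]-.499)<.045)&(np.abs(W[...,1]-.224)<.045)&(z>.03)&(z<.045)
r=cv2.minAreaRect((W[m][:,:2]*1000).astype(np.float32)); print(r,m.sum(),np.median(z[m])); save(c,"w1")
E
```

```text
t 2.6 p [498.6 223.2 150.4] F [-1.   0.3 -0.5] w 0.08519415307799028 shift [  0.85   0.52 134.4 ] rot [-0.0017  0.0006 -0.0027]
((497.966552734375, 227.070068359375), (48.962284088134766, 11.76244068145752), 80.12135314941406) 651 0.03861723426404604
```

Emit:
move_arm(moves=[1,1.6,0,25,0,0,-0.003,1,0,0,25,0,0,0,1,0,0,25,0,0,0,1,0,0,20,0,0,0,1,0,0,16,0,0,0,1,0,0,12,0,0,0,1,0,0,8,0,0,0,1,0,0,3,0,0,0,1,0,0,0,0,0,0])

```text
t: 3.4
ee_pos: [0.4979, 0.2263, 0.0171]
tcp_rot: [[0.168, 0.986, -0.001], [0.986, -0.168, -0.0], [-0.0, -0.001, -1.0]]
contact_force: [0.1, 0.5, 0.6]
grip_width: 0.0855
grasp_force: 0.0
```

Emit:
move_arm(moves=[0,0,0,0,0,0,0,0,0,0,0,0,0,0,0,0,0,0,0,0,0,0,0,0,0,0,0,0,0,0,0,0,0,0,0,0,0,0,0,0,0,0,0,0,0,0,0,0,0,0,0,0,0,0,0,0,0,0,0,0,0,0,0,0,0,0,0,0,0,0], grip_force=60)

```text
t: 4.23
ee_pos: [0.4989, 0.2259, 0.0177]
tcp_rot: [[0.169, 0.986, 0.001], [0.986, -0.169, 0.0], [0.0, 0.001, -1.0]]
contact_force: [-0.6, -0.6, 6.4]
grip_width: 0.0107
grasp_force: 60.4
```

Emit:
move_arm(moves=[0,0,0,-5,0,0,0,0,0,0,-15,0,0,0,0,0,0,-25,0,0,0,0,0,0,-30,0,0,0,0,0,0,-30,0,0,0,0,0,0,-30,0,0,0,0,0,0,-30,0,0,0,0,0,0,-25,0,0,0,0,0,0,-10,0,0,0,0,0,0,0,0,0,0,0,0,0,0,0,0,0])

```text
t: 5.15
ee_pos: [0.4981, 0.2257, 0.2163]
tcp_rot: [[0.169, 0.986, -0.001], [0.986, -0.169, -0.0], [-0.0, -0.001, -1.0]]
contact_force: [-0.1, 0.5, -1.2]
grip_width: 0.0108
grasp_force: 59.5
```

```bash
python3 - <<'E'
from h import *
from scipy.spatial.transform import Rotation as S
s=status.state();R0=np.array(s["tcp_rot"]);p=np.array(s["ee_pos"])*1000
RR=Rz(14.95)
# next waypoint: above radio flat, cover origin radio (17,0,z)
go(np.array([528.2,-270.2,0])+RR@[17,0,215],RR@M)
c=capture("top"); W=world(c); 
L=(W*1000-p)@R0   # tool coords: x=cover y, y=cover x, z down
# plate-ish points: near TCP, tool z between -2 and 8
m=(abs(L[...,0])<75)&(abs(L[...,1])<85)&(L[...,2]>-4)&(L[...,2]<14)
n=(abs(L[...,0])<75)&(abs(L[...,1])<85)
print(m.sum(),"hist",np.histogram(L[n][:,2],bins=np.arange(-60,40,5)))
q=L[m];print("x",np.percentile(q[:,0],[1,50,99]),"y",np.percentile(q[:,1],[1,99]),"z",np.median(q[:,2]))
print(cv2.minAreaRect(q[:,:2].astype(np.float32)))
t=q[q[:,1]<-56];print("tongue",len(t), t.mean(0) if len(t) else 0, np.percentile(t[:,0],[1,99]) if len(t) else 0)
save(capture("scene"),"s2",s=1.5)
E
```

```text
t 5.15 p [498.1 225.7 216.3] F [-0.1  0.5 -1.2] w 0.010791738674719444 shift [-476.52  129.03    1.39] rot [-1.10e-03  2.00e-04 -4.31e-01]
852 hist (array([ 10,   3,   0,   0,   0,   0,   0,   0,   0,   0,   0,   2, 385,
       411,  72,  34,   0,   0,   0]), array([-60, -55, -50, -45, -40, -35, -30, -25, -20, -15, -10,  -5,   0,
         5,  10,  15,  20,  25,  30,  35]))
x [-59.23188302 -41.41100313  52.79695923] y [-66.44608544  50.81253727] z 5.208336820544655
((-23.94091033935547, -16.469215393066406), (92.54457092285156, 148.07957458496094), 39.047088623046875)
tongue 43 [ -2.47055038 -63.11314855  12.62467631] [-17.31842435  19.22727103]
```

View pics/s2.png

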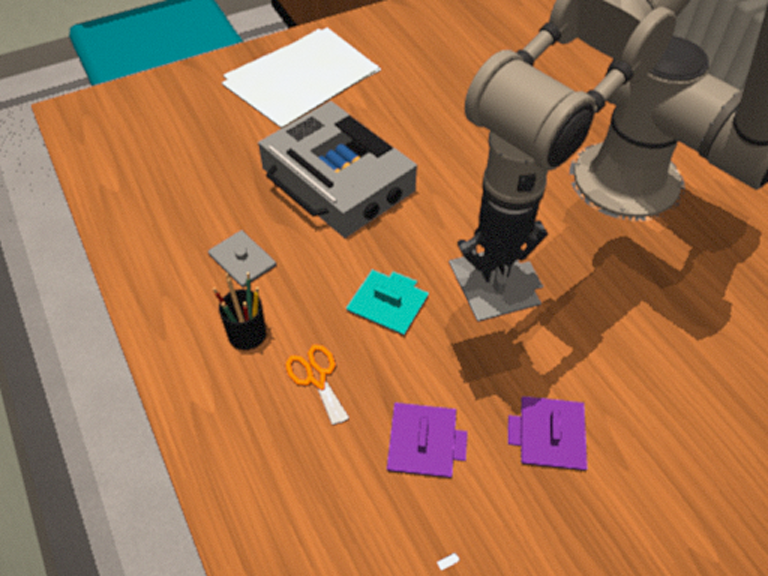

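The picture shows the cover hanging level in the gripper at about (497,285), with the radio at (335,165) and nothing else disturbed. Next I carry it over the radio.

Emit:
move_arm(moves=[0,-15,4,0,0,0,0,0,-29,8,0,0,0,0,0,-30,8.2,0,0,0,0,0,-30,8.2,0,0,0,0,0,-30,8.2,0,0,0,0,0,-30,8.2,0,0,0,0,0,-30,8.2,0,0,0,0,0,-30,8.2,0,0,0,0,0,-30,8.2,0,0,0,0,0,-30,8.2,0,0,0,0,0,-30,8.2,0,0,0,0,0,-30,8.2,0,0,0,0,0,-30,8.2,0,0,0,0,0,-30,8.2,0,0,0,0,0,-30,8,0,0,0,0,0,-28,7,0,0,0,0,0,-14,3,0,0,0,0,0,0,0,0,0,0,0])

```text
t: 6.75
ee_pos: [0.5437, -0.2678, 0.2148]
tcp_rot: [[0.173, 0.985, -0.003], [0.985, -0.173, 0.001], [0.001, -0.003, -1.0]]
contact_force: [-0.4, 0.5, -1.2]
grip_width: 0.0107
grasp_force: 59.5
```

Emit:
move_arm(moves=[0,0,0,0,0,0,-0.05,0,0,0,0,0,0,-0.08,0,0,0,0,0,0,-0.09,0,0,0,0,0,0,-0.09,0,0,0,0,0,0,-0.08,0,0,0,0,0,0,-0.041,0,0,0,0,0,0,0,0,0,0,0,0,0,0])

```text
t: 7.42
ee_pos: [0.5444, -0.2637, 0.2164]
tcp_rot: [[-0.258, 0.966, -0.001], [0.966, 0.258, 0.001], [0.002, -0.001, -1.0]]
contact_force: [0.5, -0.2, -1.0]
grip_width: 0.0109
grasp_force: 59.5
```

```bash
cat >> h.py <<'E'
O=np.array([528.2,-270.2,0]); RR=Rz(14.95); OFF=np.array([-2.2,0.3,11.])
def cov(X,Z,a,Y=0,yaw=14.95):  # target for the cover origin in radio frame with tilt a
    R=Rz(yaw)@Ry(-a)@M; go(O+RR@[X,Y,Z]-R@OFF,R)
    s=status.state();R0=np.array(s["tcp_rot"]);p=np.array(s["ee_pos"])*1000
    Rc=RR.T@R0@M; print("cover now",(RR.T@(p+R0@OFF-O)).round(1),"tilt",np.degrees(np.arcsin(Rc[2,0])).round(2),"roll",np.degrees(Rc[2,1]).round(2),"yaw",np.degrees(np.arctan2(Rc[1,0],Rc[0,0])).round(2))
E
python3 - <<'E'
from h import *
cov(17,200,0)
s=status.state();R0=np.array(s["tcp_rot"]);p=np.array(s["ee_pos"])*1000
c=capture("top"); W=world(c); L=(W*1000-p)@R0
m=(abs(L[...,0])<57)&(abs(L[...,1])<49)&(L[...,2]>-4)&(L[...,2]<12)
q=L[m];A=np.c_[q[:,:2],np.ones(len(q))];k,*_=np.linalg.lstsq(A,q[:,2],rcond=None);r=q[:,2]-A@k
g=abs(r)<2;k,*_=np.linalg.lstsq(A[g],q[g,2],rcond=None)
print("plane",k,g.sum(),"tilt deg x,y",np.degrees(k[:2]))
m=(abs(L[...,0])<80)&(abs(L[...,1])<85)&(L[...,2]>-4)&(L[...,2]<16)
cs,_=cv2.findContours(m.astype(np.uint8),0,1);h=max(cs,key=cv2.contourArea)[:,0];P=L[h[:,1],h[:,0]]
for lo,hi,ax in[(-65,-50,0),(45,65,0),(42,56,1),(-56,-45,1),(-75,-62,1)]:
    o=P[(P[:,ax]>lo)&(P[:,ax]<hi)]; print(ax,lo,hi,len(o),np.median(o[:,ax]) if len(o) else None, o[:,1-ax].min().round(1) if len(o) else 0, o[:,1-ax].max().round(1) if len(o) else 0, np.polyfit(o[:,1-ax],o[:,ax],1)[0] if len(o)>4 else 0)
save(c,"t3",(300,130,170,150),4)
E
```

```text
t 7.42 p [ 544.4 -263.7  216.4] F [ 0.5 -0.2 -1. ] w 0.010877469001835985 shift [ 0.14 -0.63  5.45] rot [-0.001  -0.0017 -0.0004]
cover now [ 1.760e+01 -1.000e-01  2.054e+02] tilt -0.05 roll 0.1 yaw -0.02
plane [ 6.64584964e-03 -1.43337707e-03  4.60384500e+00] 876 tilt deg x,y [ 0.38077914 -0.08212646]
0 -65 -50 0 None 0 0 0
0 45 65 55 55.860577254606966 -48.4 50.8 0.002526881559970894
1 42 56 40 49.69750504050911 -13.8 56.3 -0.0018942098183867989
1 -56 -45 14 -47.63651419316315 29.6 55.9 -0.007290536508271969
1 -75 -62 0 None 0 0 0
```

View pics/t3.png

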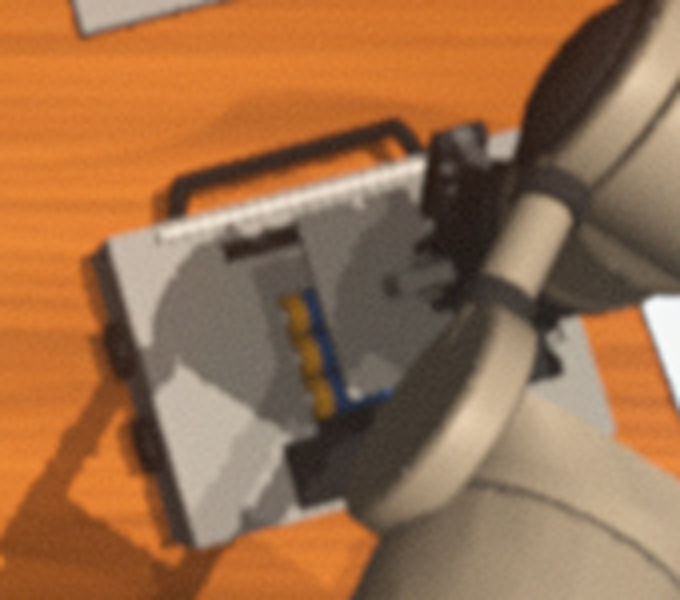

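The crop shows the plate level over the radio, its left edge at about (310,290) parallel to the bay. The rest of the plate is hidden behind the arm. Now I tilt it 25°, tongue low.

Emit:
move_arm(moves=[0,0,0,0,-0.05,0,0,0,0,0,0,-0.08,0,0,0,0,0,0,-0.09,0,0,0,0,0,0,-0.09,0,0,0,0,0,0,-0.08,0,0,0,0,0,0,-0.047,0,0,0,0,0,0,0,0,0,0,0,0,0,0,0,0])

```text
t: 8.13
ee_pos: [0.544, -0.2651, 0.2171]
tcp_rot: [[-0.256, 0.877, 0.407], [0.967, 0.232, 0.109], [0.001, 0.422, -0.907]]
contact_force: [0.9, -0.3, -0.8]
grip_width: 0.0109
grasp_force: 59.6
```

```bash
sed -i 's/0.3,11\.\]/0.3,10.7]/' h.py; python3 - <<'E'
from h import *
cov(17,125,25); cov(17,96,25)
save(capture("wrist"),"w4")
E
```

```text
t 8.13 p [ 544.  -265.1  217.1] F [ 0.9 -0.3 -0.8] w 0.010890138920084808 shift [  1.24 -38.77  72.96] rot [-0.001  -0.0004 -0.002 ]
cover now [ 21.4  -1.3 207.5] tilt 24.94 roll 0.07 yaw -0.13
t 8.13 p [ 544.  -265.1  217.1] F [ 0.9 -0.3 -0.8] w 0.010890138920084808 shift [  1.2  -51.    99.26] rot [-0.001  -0.0004 -0.002 ]
cover now [ 21.4  -1.3 207.5] tilt 24.94 roll 0.07 yaw -0.13
```

Emit:
move_arm(moves=[0,0.6,-8,15,0,0,-0.002,0,0.6,-10,20,0,0,0,0,0,-10,20,0,0,0,0,0,-8,15,0,0,0,0,0,-5,10,0,0,0,0,0,-4,7,0,0,0,0,0,-3,6,0,0,0,0,0,-3,6,0,0,0,0,0,0,0,0,0,0,0,0,0,0,0,0])

```text
invalid input
```

```bash
python3 - <<'E'
from h import *
cov(2,96,25)
a=capture("scene");b=capture("wrist")
x=a["pixels"][40:190,140:300];y=b["pixels"]
cv2.imwrite("pics/c5.png",np.hstack([cv2.resize(x,(400,375)),cv2.resize(y,(400,375))])[:,:,::-1])
E
```

```text
t 8.18 p [ 544.6 -265.1  217.4] F [-0.4  0.3 -1.3] w 0.010728221603876976 shift [  1.46 -65.32  92.95] rot [-0.0006  0.     -0.0007]
cover now [ 22.   -1.5 207.8] tilt 24.96 roll 0.01 yaw -0.04
```

View pics/c5.png

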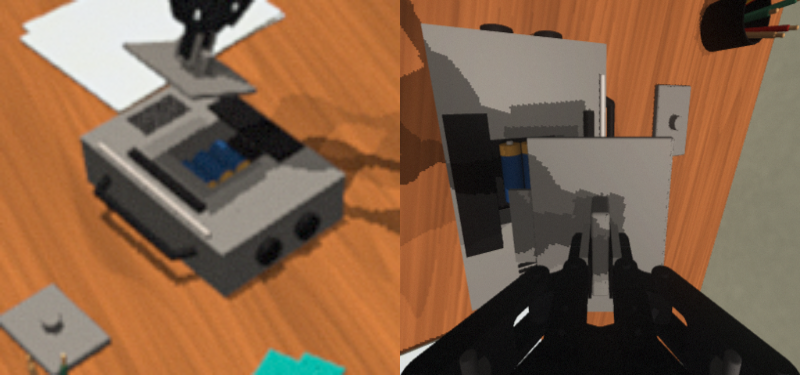

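The move was refused because I miscounted a row, so nothing moved. The picture shows the cover tilted above the radio, gripped by the rib, with the ledge at left in the wrist view at (470,185). I'll resend the move.

Emit:
move_arm(moves=[0,0.7,-8,15,0,0,0,0,0.7,-10,20,0,0,0,0,0,-10,20,0,0,0,0,0,-8,15,0,0,0,0,0,-6,11,0,0,0,0,0,-4,7,0,0,0,0,0,-3,6,0,0,0,0,0,-2,5,0,0,0,0,0,0,0,0,0,0])

```text
t: 9.03
ee_pos: [0.5402, -0.2645, 0.1054]
tcp_rot: [[-0.259, 0.875, 0.408], [0.966, 0.234, 0.11], [0.001, 0.423, -0.906]]
contact_force: [-0.3, 0.0, -1.5]
grip_width: 0.0105
grasp_force: 59.6
```

```bash
python3 - <<'E'
from h import *
cov(2,96,25)
a=capture("scene");b=capture("wrist")
x=a["pixels"][40:190,140:300];y=b["pixels"]
cv2.imwrite("pics/c6.png",np.hstack([cv2.resize(x,(400,375)),cv2.resize(y,(400,375))])[:,:,::-1])
E
```

```text
t 9.03 p [ 540.2 -264.5  105.4] F [-0.3  0.  -1.5] w 0.010470821717496939 shift [ -0.17 -14.27  -6.88] rot [ 0.0002 -0.0009  0.0002]
cover now [17.8  0.2 95.8] tilt 25.01 roll 0.04 yaw 0.01
```

View pics/c6.png

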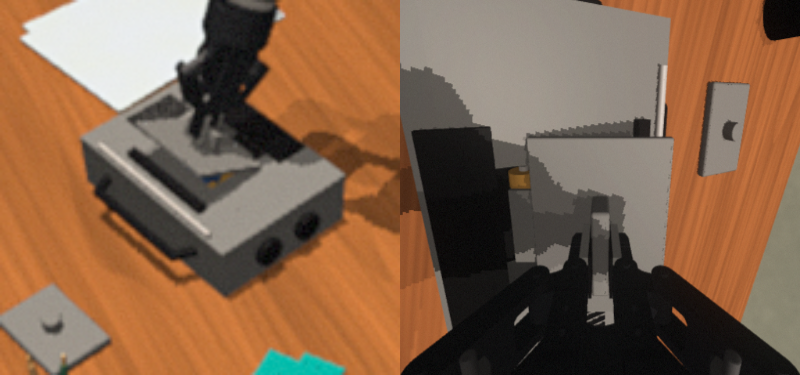

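The cover sits tilted with its tongue down in the bay, in front of the ledge and touching nothing. Next I slide the tongue under the ledge.

Emit:
move_arm(moves=[0,0,-2.3,-1.1,0,0,0,0,0,-3,-1.4,0,0,0,0,0,-3,-1.5,0,0,0,0,0,-3,-1.5,0,0,0,0,0,-3,-1.4,0,0,0,0,0,0,0,0,0,0,0,0,0,0,0,0,0])

```text
t: 9.72
ee_pos: [0.5245, -0.2691, 0.1063]
tcp_rot: [[-0.257, 0.875, 0.409], [0.966, 0.233, 0.109], [-0.0, 0.423, -0.906]]
contact_force: [0.6, -0.7, -1.7]
grip_width: 0.0106
grasp_force: 59.6
```

```bash
python3 - <<'E'
from h import *
cov(2,96,25)
from scipy.spatial.transform import Rotation as S
# swing plan: front underside edge at x=-50: fx from -43.3 -> -44, height from 74.9 -> 73
al=np.linspace(25,0,13); prev=None
for a in al:
    f=a/25; R=RR@Ry(-a)@M; e=Ry(-a)@np.array([-50,0,0])
    fr=np.array([-44+0.7*f,0,73.2+1.6*f]); o=fr-e; T=O+RR@o-R@OFF
    if prev is not None: print(round(a,1),o.round(1),(prev[1].T@(T-prev[0])).round(2),S.from_matrix(prev[1].T@R).as_rotvec().round(4))
    prev=(T,R)
E
```

```text
t 9.72 p [ 524.5 -269.1  106.3] F [ 0.6 -0.7 -1.7] w 0.010560299943694174 shift [0.22 0.13 0.88] rot [ 0.0008  0.0002 -0.0005]
cover now [ 1.5 -0.2 96.7] tilt 25.05 roll -0.0 yaw -0.03
22.9 [ 2.7  0.  94.1] [0.   0.25 1.91] [ 0.0364 -0.     -0.    ]
20.8 [ 3.3  0.  92.3] [0.   0.25 1.91] [ 0.0364  0.     -0.    ]
18.8 [ 3.9  0.  90.5] [0.   0.25 1.92] [ 0.0364 -0.     -0.    ]
16.7 [ 4.4  0.  88.6] [-0.    0.26  1.92] [ 0.0364 -0.      0.    ]
14.6 [ 4.8  0.  86.7] [0.   0.26 1.92] [ 0.0364  0.     -0.    ]
12.5 [ 5.2  0.  84.8] [0.   0.27 1.93] [ 0.0364 -0.     -0.    ]
10.4 [ 5.5  0.  82.9] [0.   0.27 1.93] [0.0364 0.     0.    ]
8.3 [ 5.7  0.  81. ] [-0.    0.27  1.93] [ 0.0364 -0.     -0.    ]
6.2 [ 5.9  0.  79. ] [-0.    0.28  1.94] [ 0.0364  0.     -0.    ]
4.2 [ 6.   0.  77.1] [0.   0.28 1.94] [0.0364 0.     0.    ]
2.1 [ 6.   0.  75.2] [0.   0.29 1.94] [ 0.0364 -0.     -0.    ]
0.0 [ 6.   0.  73.2] [-0.    0.29  1.94] [0.0364 0.     0.    ]
```

Emit:
move_arm(moves=[0,0.2,0.4,2.5,0.0364,0,0,0,0,0.25,2.1,0.0364,0,0,0,0,0.25,1.9,0.0364,0,0,0,0,0.25,1.9,0.0364,0,0,0,0,0.25,1.9,0.0364,0,0,0,0,0.25,1.9,0.0364,0,0,0,0,0,0,0,0,0])

```text
t: 10.3
ee_pos: [0.5313, -0.2669, 0.0954]
tcp_rot: [[-0.259, 0.943, 0.209], [0.966, 0.253, 0.055], [-0.001, 0.216, -0.976]]
contact_force: [0.1, 0.1, -0.5]
grip_width: 0.0109
grasp_force: 59.5
```

```bash
python3 - <<'E'
from h import *
cov(5.2,84.8,12.5); cov(6,74.2,1.2)
E
```

```text
t 10.3 p [ 531.3 -266.9   95.4] F [ 0.1  0.1 -0.5] w 0.010886635036957037 shift [-0.17 -1.24 -0.08] rot [-0.0001  0.0003  0.0014]
cover now [ 6.4  0.2 85. ] tilt 12.49 roll -0.04 yaw 0.08
t 10.3 p [ 531.3 -266.9   95.4] F [ 0.1  0.1 -0.5] w 0.010886635036957037 shift [-0.17 -0.65 10.59] rot [0.1971 0.0005 0.0014]
cover now [ 6.4  0.2 85. ] tilt 12.49 roll -0.04 yaw 0.08
```

Emit:
move_arm(moves=[0,0,0,1.9,0.0364,0,0,0,0,0,1.9,0.0364,0,0,0,0,0,1.9,0.0364,0,0,0,0,0,1.9,0.0364,0,0,0,0,0,1.9,0.0364,0,0,0,0,0,1.7,0.0364,0,0,0,0,0,0,0,0,0,0,0,0,0,0,0,0])

```text
t: 10.97
ee_pos: [0.5318, -0.2665, 0.0839]
tcp_rot: [[-0.259, 0.966, 0.001], [0.966, 0.259, 0.001], [0.001, 0.002, -1.0]]
contact_force: [0.9, 0.6, -1.1]
grip_width: 0.0107
grasp_force: 59.5
```

```bash
python3 - <<'E'
from h import *
cov(6,72,0)
E
```

```text
t 10.97 p [ 531.8 -266.5   83.9] F [ 0.9  0.6 -1.1] w 0.010656399972000755 shift [-0.5   1.29  1.18] rot [ 0.0016 -0.001   0.001 ]
cover now [ 4.7  0.5 73.2] tilt 0.09 roll 0.06 yaw 0.06
```

Still no contact. I press gently down 2 mm and nudge +1 mm along x.

Emit:
move_arm(moves=[0,-0.3,1,0.5,0,0,0,0,0,0,0.5,0,0,0,0,0,0,0.5,0,0,0,0,0,0,0.4,0,0,0,0,0,0,0,0,0,0,0,0,0,0,0,0,0])

```text
t: 11.47
ee_pos: [0.5324, -0.2671, 0.0828]
tcp_rot: [[-0.258, 0.966, 0.0], [0.966, 0.258, -0.0], [-0.0, 0.0, -1.0]]
contact_force: [-1.7, 0.1, 3.2]
grip_width: 0.0107
grasp_force: 60.2
```

```bash
python3 - <<'E'
from h import *
cov(6,72,0)
c=capture("top");np.savez("t7.npz",W=world(c),im=c["pixels"])
a=capture("scene");b=capture("wrist")
x=a["pixels"][40:190,140:300];y=b["pixels"]
cv2.imwrite("pics/c7.png",np.hstack([cv2.resize(x,(400,375)),cv2.resize(y,(400,375))])[:,:,::-1])
E
```

```text
t 11.47 p [ 532.4 -267.1   82.8] F [-1.7  0.1  3.2] w 0.0106691270140778 shift [0.26 0.79 0.06] rot [ 0.0003  0.0002 -0.0001]
cover now [ 5.2 -0.3 72.1] tilt 0.02 roll -0.01 yaw -0.0
```

View pics/c7.png

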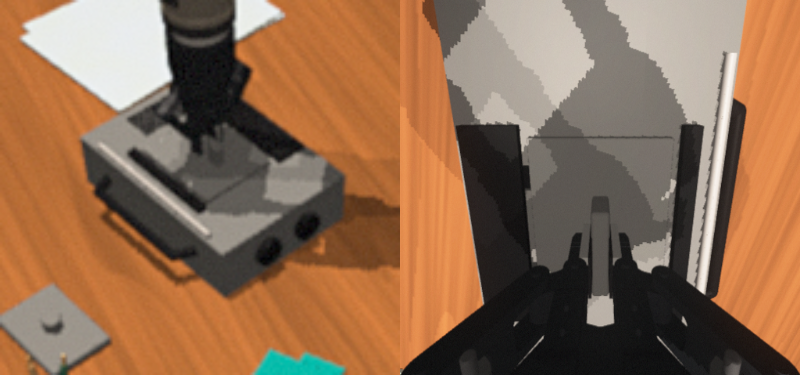

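The cover lies flat between ledge and stop bar, with narrow gaps on both sides: at (524,180) to the ledge and (676,180) to the stop bar. Contact is a light 3–5 N. I release it and lift away.

Emit:
move_arm(moves=[0.4,0,0,0,0,0,0,0.4,0,0,0,0,0,0,0.4,0,0,0,0,0,0,0.4,0,0,0,0,0,0,0.4,0,0,0,0,0,0,0.4,0,0,-3,0,0,0,0.4,0,0,-10,0,0,0,0.4,0,0,-20,0,0,0,0.4,0,0,-30,0,0,0,0.4,0,0,-35,0,0,0,0.4,0,0,-35,0,0,0,0.4,0,0,-20,0,0,0])

```text
t: 12.62
ee_pos: [0.5336, -0.2675, 0.2408]
tcp_rot: [[-0.258, 0.966, 0.006], [0.966, 0.258, -0.003], [-0.005, 0.005, -1.0]]
contact_force: [0.5, 0.3, -0.2]
grip_width: 0.0341
grasp_force: 0.0
```

Emit:
move_arm(moves=[0.4,15,-15,0,0,0,0,0.4,30,-25,0,0,0,0,0.4,30,-25,0,0,0,0,0.4,30,-25,0,0,0,0,0.4,30,-20,0,0,0,0,0.4,30,0,0,0,0,0,0.4,30,0,0,0,0,0,0.4,30,0,0,0,0,0,0.4,30,0,0,0,0,0,0.4,30,0,0,0,0,0,0.4,15,0,0,0,0,0,0.4,0,0,0,0,0,0])

```text
t: 13.62
ee_pos: [0.348, -0.0033, 0.2363]
tcp_rot: [[-0.261, 0.965, 0.002], [0.965, 0.261, 0.001], [0.0, 0.002, -1.0]]
contact_force: [1.0, 0.1, -0.6]
grip_width: 0.034
grasp_force: 0.0
```

```bash
python3 - <<'E'
from h import *
c=capture("top");W=world(c)*1000;L=(W-O)@RR
h=cv2.cvtColor(c["pixels"],cv2.COLOR_RGB2HSV); g=c["pixels"].max(-1)
m=(L[...,2]>75.3)&(L[...,2]<90)&(abs(L[...,1])<75)&(abs(L[...,0])<72)&(g>75)
r=cv2.minAreaRect(L[m][:,:2].astype(np.float32));print("plate",r,m.sum())
q=L[m&(L[...,2]<83)];A=np.c_[q[:,:2],np.ones(len(q))];k,*_=np.linalg.lstsq(A,q[:,2],rcond=None);print("plane",k)
m=(L[...,2]>90)&(L[...,2]<112)&(abs(L[...,1])<60)&(abs(L[...,0])<60)
print("rib",cv2.minAreaRect(L[m][:,:2].astype(np.float32)),np.median(L[m][:,2]))
for n,lo,hi in (("ledge",-95,-40),("stop",55,80)):
    m=(g<60)&(L[...,2]>75)&(L[...,2]<85)&(abs(L[...,1])<70)&(L[...,0]>lo)&(L[...,0]<hi)
    if m.any(): print(n,cv2.minAreaRect(L[m][:,:2].astype(np.float32)))
print(status.state()["t"]); save(c,"t8",(300,100,170,180),3.3)
E
```

```text
plate ((0.6160202026367188, 0.17418670654296875), (149.03073120117188, 143.19564819335938), 89.76174926757812) 1978
plane [ 3.85069754e-03 -4.23934385e-04  7.83952184e+01]
rib ((6.26945161819458, 0.5166397094726562), (11.976640701293945, 49.6391487121582), 0.09218790382146835) 102.62983080735528
ledge ((-67.79517364501953, 0.7301445007324219), (122.59807586669922, 34.32426452636719), 88.60143280029297)
stop ((66.51373291015625, 1.6987380981445312), (4.192005157470703, 121.44970703125), 0.4050520360469818)
13.6667
```

View pics/t8.png

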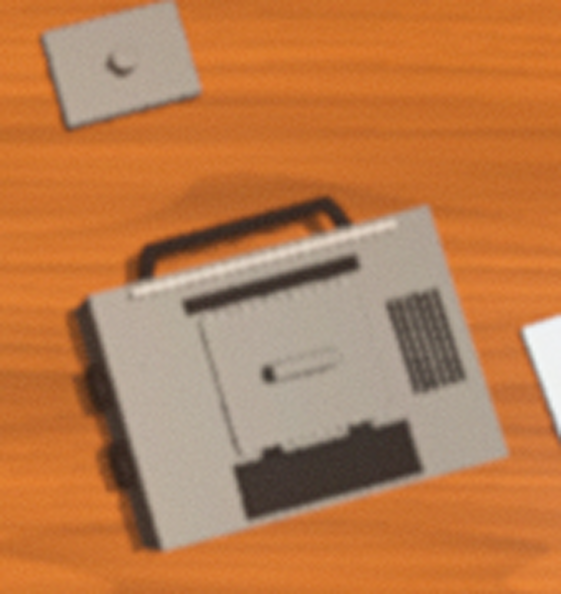

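The cover is shut: the rib is at radio (6.3, 0.5) mm, top at 102.6 mm (103 expected), and square to 0.1°. In the picture the plate lies between the stop bar at (270,285) and the ledge at (330,470). The tin lid is untouched at (120,65).

```bash
python3 -c "
from rig import finish_job
print(finish_job())"
```

```text
the job is handed in; nothing more can be done
None
```

The cover is hooked under the ledge and lies shut and flat, centred and square over the bay; the tin lid was not moved, and the job was handed in at about 14 s of the 42 s allowed.

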